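# Ready-check of a cordless drill on the balcony bench

### The job

Check the drill where it lies on the bench, in this order and with light touches only: press the yellow charge button on its battery, push the white direction selector on its grip all the way in, then press the red trigger back at least halfway and let it go. Do not pick up, slide or turn the drill, keep off the trigger until the selector is in, and leave everything else on the bench as it stands.

Things in the scene. Friction and masses are not known exactly. Their poses are not given: they have to be found in the camera images.
- drill: compact cordless drill (grey housing, black grip and battery, about 1 kg), loose, lying on its side, 60 mm thick. Origin: bench level under the upper grip. Own x: along the barrel to the chuck; own -y: down the grip to the battery; z up. mm: barrel 60 wide, axis at y 60, z 30, x -80 to 74, chuck to x 118; grip x -21 to 21, z 10 to 50; battery and shoe x -42 to 54, y -72 to -126, z 0 to 60
- nook (a point): point at bench level in the open space before the trigger, at (70, -14, 0) mm in the drill's frame, 26 mm straight ahead of the trigger's face. The space is bare bench, open upward and towards the drill's +x, between the barrel (y +30 mm and beyond) and the battery (y -72 mm and beyond)
- gauge_top (a point): centre of the top face of the yellow charge button, a 20 mm round spring button in the upper side of the battery, at (6, -106, 71) mm in the drill's frame; stands 11 mm above the battery, goes straight down 6 mm, 1.2 N to start and 3.6 N at the bottom (rubber stop, gives 1 mm per 5 N above 4 N); springs back. The point moves with the button
- gauge_button (a joint): travel of the yellow charge button, m: 0 out, 0.006 fully down; it counts as pressed from 0.003
- selector_top (a point): centre of the top face of the white direction selector, an 18 mm round push-through button in the upper side of the grip, at (0, -8, 63) mm in the drill's frame when fully out; goes straight down 8 mm against about 2 N of friction to a rubber stop (gives 1 mm per 5 N above 4 N) and stays where it is left. The point moves with it
- selector (a joint): travel of the white selector, m: 0 fully out (starts at 0 to 0.0015), 0.008 fully in, when it stands 5 mm proud of the grip
- trigger_face (a point): centre of the front face of the red trigger, 38 mm long (along the drill's y) and 22 mm high (z 19 to 41 mm), at (44, -14, 30) mm in the drill's frame, 23 mm ahead of the grip. It faces the drill's +x and is pushed level along the drill's -x, 10 mm at most, 0.75 N to start and 2.3 N at the stop; springs back. The point moves with it
- trigger (a joint): travel of the red trigger, m: 0 let go, 0.010 fully back
- wood_block: loose softwood block 45 x 90 x 45 mm, ahead of the chuck; leave alone. Origin: centre of its underside
- punch: loose steel punch 104 mm long, 11 mm thick, lying behind the grip; leave alone. Origin: bench level near its middle, own x towards its point
- bowl: loose aluminium bowl, 100 mm across, 40 mm high, on the trigger side of the drill; leave alone. Origin: centre of its underside
- bit_case: loose black plastic bit case 100 x 160 x 48 mm with its flip-top lid shut; leave alone. Origin: centre of its underside
- screw_jar: loose clear jar with a steel cap, 60 mm across, 75 mm high; leave alone. Origin: centre of its underside
- spare_battery: loose spare battery 96 x 56 x 52 mm, black with a grey top, no button; leave alone. Origin: centre of its underside
- screwdriver: loose screwdriver with an orange handle lying off to the right; leave alone. Origin: on the bench below the tool, own x towards its tip

How it is judged:
By the outcome, as a careful person would: the job done as asked, in the order asked, and still so for the second after the job is handed in, with the robot touching nothing.
It also fails if it takes over 48 s, if anything falls off the work surface, if the arm or the gripper's body presses on something with over 40 N, if the wrist force passes 120 N, or if a joint passes its speed limit or range.

### The arm

A 6-joint arm with a two-finger parallel gripper is mounted at the origin on the work surface. World frame = base frame: x ahead of the robot, y to its left, z up, the work surface at z = 0. Lengths are in mm, angles in rad, forces in N, time in s.
With the tool pointing down it reaches from about 400 to 925 mm from the base axis. Payload 12.5 kg.
Tool frame: the origin (TCP) lies midway between the tips of the shut fingers; the grasp point (between the pads) lies 19 mm behind it; z points along the fingers, y is the direction in which the jaws open and shut (so a half turn about z gives the same grasp; the last joint's range is limited). The gripper opens to 95 mm and grips with 3 to 60 N. Pads are 20 mm wide; open, the fingers measure 119 mm over their backs; the gripper's body (75 mm by 180 mm) begins 59 mm behind the grasp point.
Start: joints at [-1.358, 0.491, 1.559, -0, 1.092, -0.106], TCP at [195.915, -593.518, 214.661] pointing down, gripper open.
Joint ranges: [-3.1, 3.1], [-0.84, 2.19], [0.05, 2.79], [-1.13, 4.28], [0.06, 2.93], [-2.69, 2.69]. Speed limits (rad/s): [2.22, 2.22, 2.79, 3.14, 3.14, 3.14].

### API

Orientations are given as [roll, pitch, yaw] about the fixed x, y, z axes, in that order (R = Rz(yaw) Ry(pitch) Rx(roll)).
In Python, from cell import env gives the robot as it stands.
- The arm moves only by the tool servo_tool, never from a script. Its argument "plan" is a list of rows, each a list of 7 numbers: the shift along the tool's x, y, z in m, then the turn, a rotation vector about the tool's x, y, z in degrees, then the opening in per cent of the stroke, from 0 (shut) to 100 (fully open). In form: [[dx, dy, dz, wx, wy, wz, jaw], ...]. A call has 1 to 8 rows; each row shifts and turns the pose as measured when the row begins, along the tool's axes as they then stand; what a row does not reach is not made up. A row lasts 1/12 s, in which the tool goes at most 41.7 mm and 7.16 degrees, less where a joint would pass 70% of its speed; a pose out of reach is approached as far as the arm can. A call is refused whole if a number of a shift passes 0.0417 or a number of a turn 7.16, either way. A call with a gripper value outside its range is refused whole. The fingers move at their own pace and stop on an object; the grip force is fixed at half the most. Time passes only in rows, so rows that do not move let the fingers close. It gives the time, the measured TCP pose, the force and the opening at its end, in the units of the state.
- env.state(): the state, without advancing time (a new reading comes with each control period).
- env.read_camera(name): name is "scene" or "top" or "wrist"; returns a dict with "img" (420x560x3 uint8, blue, green, red), "intrinsics" (3x3 intrinsics, pixels), "R" (3x3) and "t" (3): a world point X has camera coordinates R X + t. Camera axes: x right, y down, z forward; pixel columns grow to the right and rows downward; lengths in mm; the calibration is good to about 2 mm. The wrist camera is an equidistant fisheye: a pixel r from the principal point sees the ray r / f radians off the axis. A picture is of the moment at which its call begins. There is no depth.
- env.job_done(): hands the job in, once; it reports no verdict.
The state is a dict: "t": time; "joints": joint angles; "qvel": joint speeds; "tau": joint torques, N m; "eef_pos": TCP position; "tcp_rot": TCP orientation; "ft_force": force on the tool from outside, world axes, zero at the start; "moment": the same for the moment, N m; "opening": opening from 0.0 (shut) to 1.0 (fully open).
Only numpy, scipy, OpenCV 4.12 (cv2) and the standard library are available. Lean on these libraries where they do the work, as an engineer would, in place of code of your own. Each camera call takes 0.05 s, during which the arm holds its last target. There are 200 camera calls.

## Working session

There is one attempt and no reset: what is moved stays moved. The work goes in short steps, Python scripts to look and compute and a tool call to move; the robot and the scene stay as the last step left them, time stands still between calls to the robot, and variables do not carry over. Pictures are saved under pics/ and viewed, about 8 in all and at most 12, crops included, and the job is handed in when it is done.

Besides the shell and the picture viewer there is one more tool, called after "Emit:" by a JSON object that holds its "op" and its "data", one argument or row to a line. servo_tool: Moves the arm, as the interface text tells. Its arguments: {"type":"object","properties":{"plan":{"type":"array","items":{"type":"array","items":{"type":"number"}}}},"required":["plan"]}

```bash
mkdir -p pics; ls; python3 - <<'E'
from cell import env
import cv2
for n in("scene","top"):
    c=env.read_camera(n); cv2.imwrite(f"pics/{n}0.png",c["img"]); print(n,c["intrinsics"].tolist(),c["R"].round(4).tolist(),c["t"])
s=env.state(); print({k:s[k] for k in("t","eef_pos","tcp_rot","ft_force","opening")})
E
```

```text
pics
scene [[541.9195082165331, 0.0, 282.2327025504735], [0.0, 541.9195082165331, 215.54406807639475], [0.0, 0.0, 1.0]] [[-0.7463, 0.6656, -0.0015], [0.5804, 0.6497, -0.4909], [-0.3258, -0.3672, -0.8712]] [ 418.43004064 -286.76473482 1798.49749788]
top [[443.60961634970926, 0.0, 285.44246506150677], [0.0, 443.60961634970926, 211.4818863424522], [0.0, 0.0, 1.0]] [[-0.0161, -0.9997, 0.0206], [-0.989, 0.0129, -0.1476], [0.1473, -0.0228, -0.9888]] [  -6.65459587  552.27171089 1157.452222  ]
{'t': 0.1, 'eef_pos': array([ 195.87105782, -593.29582811,  214.09510222]), 'tcp_rot': array([-3.14059232e+00, -6.92687749e-05,  3.18838707e-01]), 'ft_force': array([0.1131442 , 0.05876289, 0.10809361]), 'opening': 0.9990219239458109}
```

View pics/scene0.png

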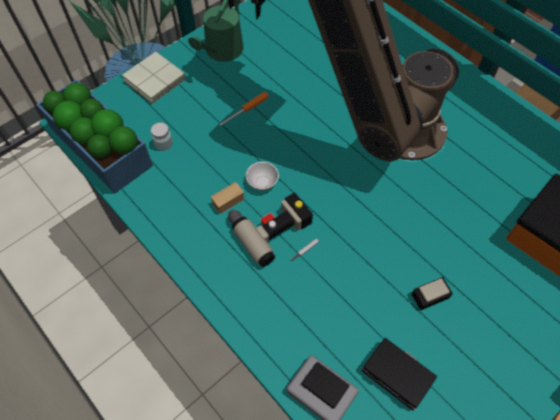

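View pics/top0.png

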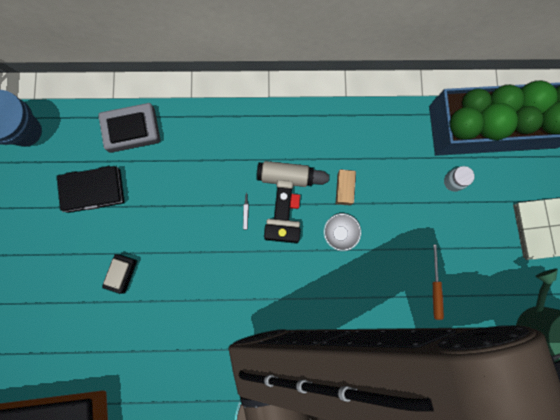

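The top view shows yellow at about (282,233), white at (284,196), red at (295,201) and the bowl at (342,232). In the scene view yellow is at (298,204), white at (272,225) and red at (267,219). Next I locate them by colour masks.

```bash
cat >h.py <<'E'
import numpy as np,cv2
def ray(c,u,v):
    K=c["intrinsics"];d=c["R"].T@np.linalg.solve(K,[u,v,1.]);return -c["R"].T@c["t"],d
def onz(c,u,v,z):
    o,d=ray(c,u,v);return o+d*(z-o[2])/d[2]
def blob(img,lo,hi,c,r):
    h=cv2.cvtColor(img,cv2.COLOR_BGR2HSV);m=cv2.inRange(h,np.array(lo),np.array(hi))
    w=np.zeros_like(m);cv2.circle(w,c,r,255,-1);m&=w
    M=cv2.moments(m,True);return (M["m10"]/M["m00"],M["m01"]/M["m00"],M["m00"]) if M["m00"] else None
Y=((22,120,110),(35,255,255));W=((0,0,170),(180,60,255));Rd=((0,150,60),(6,255,255))
E
python3 - <<'E'
from cell import env
from h import *
C={n:env.read_camera(n) for n in("scene","top")}
P={"top":[(282,233),(284,196),(295,201)],"scene":[(298,204),(272,225),(267,219)]}
for n in C:
  for k,(col,z) in enumerate([(Y,71),(W,62.5),(Rd,41)]):
    b=blob(C[n]["img"],*col,P[n][k],10 if k==2 else 7); print(n,k,b, onz(C[n],b[0],b[1],z).round(1) if b else None)
im=C["top"]["img"][150:255,230:370];cv2.imwrite("pics/crop.png",cv2.resize(im,None,fx=5.5,fy=5.5,interpolation=cv2.INTER_CUBIC))
E
```

```text
scene 0 (298.3488372093023, 203.58139534883722, 43.0) [496.2  -1.8  71. ]
scene 1 (271.88235294117646, 223.41176470588235, 17.0) [593.9  -7.2  62.5]
scene 2 (267.1842105263158, 218.6315789473684, 76.0) [586.2 -37.4  41. ]
top 0 (281.7037037037037, 232.12962962962962, 54.0) [493.2  -3.4  71. ]
top 1 (283.2903225806452, 195.70967741935485, 31.0) [591.5  -9.2  62.5]
top 2 (294.2926829268293, 200.6991869918699, 123.0) [581.4 -39.2  41. ]
```

View pics/crop.png

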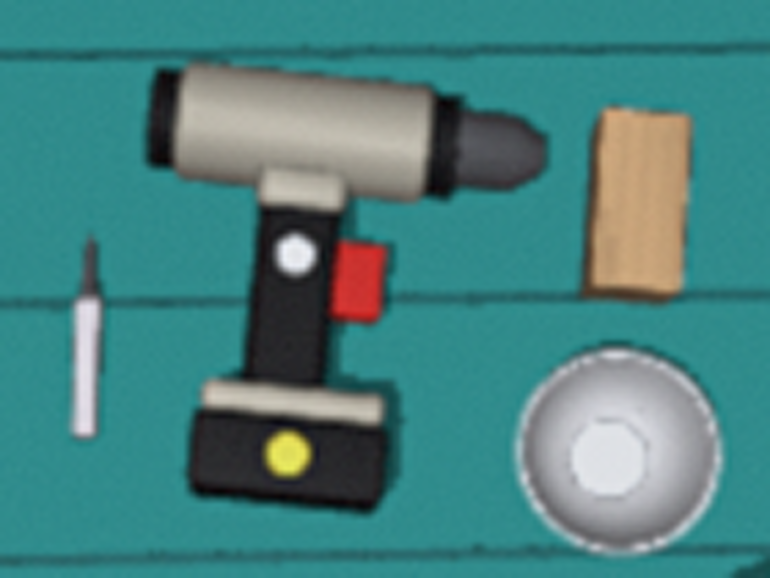

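Emit:
{"op": "servo_tool", "data": {
  "plan": [
    [0.028,-0.028,0,0,0,6.25,0],
    [0.025,-0.031,0,0,0,6.25,0],
    [0.0215,-0.034,0,0,0,6.25,0],
    [0.018,-0.036,0,0,0,6.25,0],
    [0.014,-0.038,0,0,0,0,0],
    [0.014,-0.038,0,0,0,0,0],
    [0.014,-0.038,0,0,0,0,0],
    [0.014,-0.038,0,0,0,0,0]
  ]
}}

```text
t: 0.87
eef_pos: [344.4, -303.6, 211.7]
tcp_rot: [-3.141, 0.001, -0.149]
ft_force: [-0.1, -0.3, -0.5]
opening: 0.497
```

```bash
cat >>h.py <<'E'
from scipy.spatial.transform import Rotation as Ro
def to(s,p,yaw=-6.8):
    R=Ro.from_euler("xyz",s["tcp_rot"]);w=(R.inv()*Ro.from_euler("xyz",[180,0,yaw],degrees=True)).as_rotvec(degrees=True)
    d=R.inv().apply(np.array(p)-s["eef_pos"])
    print("t",round(s["t"],2),"tool shift mm",d.round(1),"turn",w.round(2),"F",s["ft_force"].round(2),"open",round(s["opening"],3))
E
python3 - <<'E'
from cell import env
from h import *
to(env.state(),[494.7,-2.6,130])
E
```

```text
t 0.87 tool shift mm [ 104.1 -319.9   81.8] turn [-0.04  0.06 -1.73] F [-0.08 -0.25 -0.46] open 0.497
```

Emit:
{"op": "servo_tool", "data": {
  "plan": [
    [0.0125,-0.038,0.008,0,0,-1.5,0],
    [0.0125,-0.038,0.01,0,0,0,0],
    [0.0125,-0.038,0.01,0,0,0,0],
    [0.0125,-0.038,0.01,0,0,0,0],
    [0.0125,-0.038,0.01,0,0,0,0],
    [0.0125,-0.038,0.01,0,0,0,0],
    [0.0125,-0.038,0.01,0,0,0,0],
    [0.0125,-0.038,0.01,0,0,0,0]
  ]
}}

```text
t: 1.53
eef_pos: [482.2, -9.5, 135.8]
tcp_rot: [3.139, -0.006, -0.123]
ft_force: [0.0, -0.6, -0.4]
opening: 0.007
```

Emit:
{"op": "servo_tool", "data": {
  "plan": [
    [0,0,0,0,0,0,0],
    [0,0,0,0,0,0,0]
  ]
}}

```text
t: 1.7
eef_pos: [483.5, -2.9, 133.8]
tcp_rot: [3.14, -0.004, -0.115]
ft_force: [0.2, -0.1, -0.4]
opening: 0.005
```

```bash
python3 - <<'E'
from cell import env
from h import *
C={n:env.read_camera(n) for n in("scene","top","wrist")}
to(env.state(),[494.7,-2.6,80])
cv2.imwrite("pics/w1.png",C["wrist"]["img"])
for n in ("scene","top"): 
  for k,(col,z) in enumerate([(Y,71),(W,62.5),(Rd,41)]):
    p={"top":[(282,233),(284,196),(295,201)],"scene":[(298,204),(272,225),(267,219)]}[n][k]
    b=blob(C[n]["img"],*col,p,10 if k==2 else 7);print(n,k,b)
c=C["wrist"];print(c["intrinsics"].tolist(),c["R"].round(3).tolist(),(-c["R"].T@c["t"]).round(1))
E
```

```text
t 1.85 tool shift mm [10.8 -4.  54.5] turn [ 0.12 -0.27  0.  ] F [ 0.39 -0.14  0.06] open 0.006
scene 0 (298.5, 203.8, 30.0)
scene 1 (272.375, 224.25, 8.0)
scene 2 (266.85526315789474, 218.5, 76.0)
top 0 None
top 1 (282.4, 194.4, 10.0)
top 2 (295.2857142857143, 196.39285714285714, 28.0)
[[325.19226210127806, 0.0, 281.9265827047192], [0.0, 325.19226210127806, 208.8787142914661], [0.0, 0.0, 1.0]] [[-0.117, -0.993, 0.003], [-0.964, 0.114, 0.24], [-0.239, 0.026, -0.971]] [550.3 -12.7 304.9]
```

View pics/w1.png

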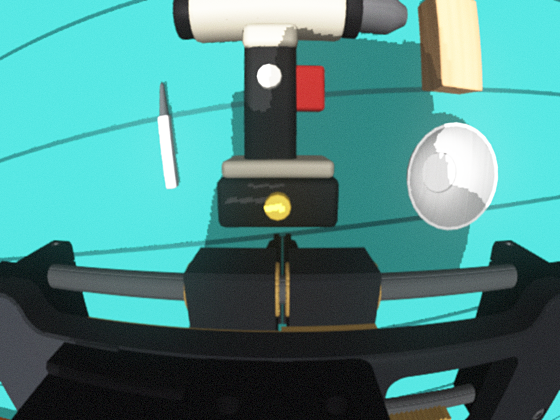

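The wrist view shows yellow at (277,207), white at (269,75), red at (310,88) and the shut fingertips at about (283,240). I'll convert these with the fisheye model.

```bash
cat >>h.py <<'E'
def fish(c,u,v,z):
    K=c["intrinsics"];a=np.array([u-K[0,2],v-K[1,2]])/K[0,0];r=np.hypot(*a)
    d=c["R"].T@np.array([*(a/r*np.sin(r)),np.cos(r)]);o=-c["R"].T@c["t"];return o+d*(z-o[2])/d[2]
WY=((20,90,90),(35,255,255));WW=((0,0,185),(180,50,255))
def wr(c,seeds,zs,rad=(16,16,30)):
    for n,s,z,col,r in zip("YWR",seeds,zs,(WY,WW,Rd),rad):
        b=blob(c["img"],*col,s,r);print(n,np.round(b,1) if b else b,fish(c,b[0],b[1],z).round(1) if b else None)
E
python3 - <<'E'
from cell import env
from h import *
c=env.read_camera("wrist");wr(c,[(277,207),(269,75),(310,88)],(71,62.5,41),(16,15,30));to(env.state(),[494.7,-2.6,80])
E
```

```text
Y [276.4 206.  570. ] [495.4  -3.4  71. ]
W [267.4  75.5 447. ] [592.3  -8.3  62.5]
R [ 308.4   88.  1247. ] [582.  -39.3  41. ]
t 1.9 tool shift mm [10.7 -4.3 54.6] turn [ 0.12 -0.3  -0.05] F [-0.    0.33 -0.4 ] open 0.003
```

Emit:
{"op": "servo_tool", "data": {
  "plan": [
    [0.011,-0.004,0.02,0,0,0,0],
    [0,0,0.02,0,0,0,0],
    [0,0,0.006,0,0,0,0],
    [0,0,0,0,0,0,0],
    [0,0,0,0,0,0,0]
  ]
}}

```text
t: 2.32
eef_pos: [495.4, -8.8, 90.1]
tcp_rot: [3.139, -0.01, -0.129]
ft_force: [-0.5, 0.6, 0.8]
opening: 0.005
```

```bash
python3 - <<'E'
from cell import env
from h import *
to(env.state(),[495.2,-3,71]); print(env.state()["eef_pos"])
E
```

```text
t 2.32 tool shift mm [-1.1 -5.8 19.1] turn [ 0.14 -0.56 -0.59] F [-0.54  0.61  0.76] open 0.005
[495.40000375  -8.80738835  90.11874601]
```

Emit:
{"op": "servo_tool", "data": {
  "plan": [
    [0,-0.005,0,0,0,0,0]
  ]
}}

```text
t: 2.4
eef_pos: [496.1, -4.8, 90.8]
tcp_rot: [3.139, -0.01, -0.131]
ft_force: [0.6, 0.4, 0.2]
opening: 0.009
```

Emit:
{"op": "servo_tool", "data": {
  "plan": [
    [0,0,0,0,0,0,0]
  ]
}}

```text
t: 2.48
eef_pos: [496.3, -4.7, 91.6]
tcp_rot: [3.139, -0.011, -0.131]
ft_force: [0.1, 0.8, -0.3]
opening: 0.005
```

Emit:
{"op": "servo_tool", "data": {
  "plan": [
    [0,0,0.005,0,-0.4,-0.5,0],
    [0,0,0,0,0,0,0]
  ]
}}

```text
t: 2.65
eef_pos: [496.8, -4.6, 87.7]
tcp_rot: [3.139, -0.006, -0.121]
ft_force: [0.1, 0.2, -0.2]
opening: 0.002
```

Emit:
{"op": "servo_tool", "data": {
  "plan": [
    [-0.001,-0.001,0.006,0,0,0,0],
    [0,0,0.006,0,0,0,0],
    [0,0,0.002,0,0,0,0]
  ]
}}

```text
t: 2.9
eef_pos: [496.3, -3.3, 73.4]
tcp_rot: [3.139, -0.008, -0.121]
ft_force: [-0.4, -0.8, -0.8]
opening: 0.005
```

Emit:
{"op": "servo_tool", "data": {
  "plan": [
    [0,0,0.003,0,0,0,0]
  ]
}}

```text
t: 2.98
eef_pos: [496.3, -3.2, 70.0]
tcp_rot: [3.139, -0.008, -0.121]
ft_force: [0.2, 0.1, 2.4]
opening: 0.005
```

Emit:
{"op": "servo_tool", "data": {
  "plan": [
    [0,0,0.002,0,0,0,0]
  ]
}}

```text
t: 3.07
eef_pos: [496.3, -3.2, 67.5]
tcp_rot: [3.139, -0.008, -0.121]
ft_force: [-0.2, -1.0, 3.5]
opening: 0.002
```

Emit:
{"op": "servo_tool", "data": {
  "plan": [
    [0,0,0.001,0,0,0,0]
  ]
}}

```text
t: 3.15
eef_pos: [496.3, -3.2, 66.1]
tcp_rot: [3.139, -0.007, -0.12]
ft_force: [-0.9, 0.2, 3.5]
opening: 0.005
```

Emit:
{"op": "servo_tool", "data": {
  "plan": [
    [0,0,0.001,0,0,0,0]
  ]
}}

```text
t: 3.23
eef_pos: [496.4, -3.3, 65.0]
tcp_rot: [3.139, -0.007, -0.12]
ft_force: [-0.4, -0.4, 5.0]
opening: 0.006
```

Emit:
{"op": "servo_tool", "data": {
  "plan": [
    [0,0,-0.015,0,0,0,0],
    [0,0,-0.015,0,0,0,0],
    [0.033,-0.002,0,0,0,0,0],
    [0.033,-0.002,0,0,0,0,0],
    [0.028,-0.002,0,0,0,0,0],
    [0,0,0,0,0,0,0],
    [0,0,0,0,0,0,0]
  ]
}}

```text
t: 3.82
eef_pos: [592.4, -8.4, 96.1]
tcp_rot: [3.139, -0.004, -0.121]
ft_force: [-0.2, 0.6, 0.3]
opening: 0.006
```

```bash
python3 - <<'E'
from cell import env
from h import *
c=env.read_camera("wrist");cv2.imwrite("pics/w2.png",c["img"])
to(env.state(),[592.4,-8.4,63])
t=env.read_camera("scene");print([blob(t["img"],*k,p,r) for k,p,r in((Y,(298,204),7),(W,(272,225),7),(Rd,(267,219),10))])
E
```

```text
t 3.87 tool shift mm [-0.1 -0.2 33.2] turn [ 0.14 -0.27 -0.13] F [-0.43  0.84  0.05] open 0.001
[(298.41379310344826, 203.72413793103448, 29.0), (273.0, 224.0, 7.0), (264.9166666666667, 219.6875, 48.0)]
```

View pics/w2.png

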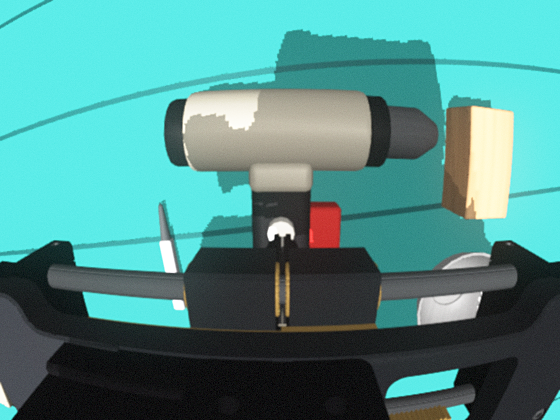

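White sits at (281,230), right under the fingertips at (283,236), and the drill has not moved. Going down.

Emit:
{"op": "servo_tool", "data": {
  "plan": [
    [0,0,0.012,0,-0.2,0,0],
    [0,0,0.012,0,0,0,0],
    [0,0,0.004,0,0,0,0]
  ]
}}

```text
t: 4.17
eef_pos: [589.6, -8.3, 67.1]
tcp_rot: [3.139, -0.0, -0.121]
ft_force: [0.3, -0.4, -1.0]
opening: 0.004
```

Emit:
{"op": "servo_tool", "data": {
  "plan": [
    [0,0,0.003,0,0,0,0],
    [0,0,0.003,0,0,0,0]
  ]
}}

```text
t: 4.33
eef_pos: [588.4, -8.2, 59.8]
tcp_rot: [3.139, 0.001, -0.121]
ft_force: [1.3, 0.3, 2.4]
opening: 0.003
```

Emit:
{"op": "servo_tool", "data": {
  "plan": [
    [0,0,0.0025,0,0,0,0]
  ]
}}

```text
t: 4.42
eef_pos: [588.5, -8.2, 57.1]
tcp_rot: [3.139, 0.001, -0.121]
ft_force: [-0.5, 0.6, 1.7]
opening: 0.005
```

Emit:
{"op": "servo_tool", "data": {
  "plan": [
    [0,0,0.0015,0,0,0,0]
  ]
}}

```text
t: 4.5
eef_pos: [588.4, -8.2, 55.5]
tcp_rot: [3.139, 0.001, -0.121]
ft_force: [-0.1, 0.2, 1.9]
opening: 0.007
```

Emit:
{"op": "servo_tool", "data": {
  "plan": [
    [0,0,0.001,0,0,0,0]
  ]
}}

```text
t: 4.58
eef_pos: [588.5, -8.2, 54.7]
tcp_rot: [3.139, 0.0, -0.121]
ft_force: [-0.5, 0.5, 6.6]
opening: 0.004
```

Emit:
{"op": "servo_tool", "data": {
  "plan": [
    [0,0,0.001,0,0,0,0]
  ]
}}

```text
t: 4.67
eef_pos: [588.5, -8.2, 54.2]
tcp_rot: [3.139, -0.0, -0.121]
ft_force: [-2.0, -0.4, 9.2]
opening: 0.004
```

Emit:
{"op": "servo_tool", "data": {
  "plan": [
    [0,0,-0.018,0,0,0,0],
    [0,0,-0.018,0,0,0,0],
    [0,0.025,0,0,0,0,0],
    [0,0.025,0,0,0,0,0],
    [0,0.023,0,0,0,0,0],
    [0,0,0,0,0,0,0],
    [0,0,0,0,0,0,0]
  ]
}}

```text
t: 5.25
eef_pos: [578.5, -82.3, 92.5]
tcp_rot: [3.139, 0.001, -0.119]
ft_force: [-0.1, 0.9, -0.5]
opening: 0.003
```

```bash
python3 - <<'E'
from cell import env
from h import *
c=env.read_camera("wrist");cv2.imwrite("pics/w3.png",c["img"])
to(env.state(),[578.3,-80,20]); print(fish(c,242,235,55))
E
```

```text
t 5.3 tool shift mm [-0.4 -2.3 72.5] turn [0.17 0.07 0.03] F [-0.6   0.24  0.1 ] open 0.001
[579.12657178 -56.09682568  55.        ]
```

View pics/w3.png

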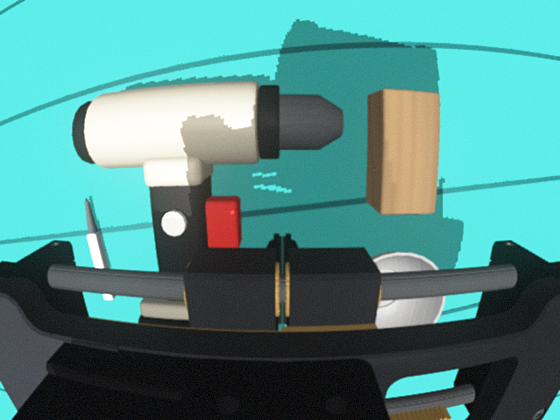

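White is at (174,223), the red trigger spans columns 206–241, and the fingers at column 283 are well ahead of it. I'll check the pose again from this picture.

```bash
python3 - <<'E'
from cell import env
from h import *
c=env.read_camera("wrist")
b=blob(c["img"],*WW,(174,223),14);print(b,fish(c,b[0],b[1],55).round(1))
b=blob(c["img"],*Rd,(223,222),45);print(b,fish(c,b[0],b[1],41).round(1))
for v in(200,222,244):print(fish(c,241,v,41).round(1))
O=np.array([600.3,-9.3]);x=np.array([-.1163,-.9932]);y=np.array([.9932,-.1163])
print("face",O+44*x-14*y,"sel",O-8*y)
E
```

```text
(173.2156862745098, 223.24618736383442, 459.0) [592.8  -9.   55. ]
(222.77371832645846, 221.96994696523277, 1697.0) [586.  -41.2  41. ]
[600.4 -56.8  41. ]
[584.4 -54.4  41. ]
[567.9 -51.8  41. ]
face [581.278  -51.3726] sel [592.3544  -8.3696]
```

Emit:
{"op": "servo_tool", "data": {
  "plan": [
    [0,-0.001,0.02,0,0,0,0],
    [0,0,0.02,0,0,0,0],
    [0,0,0.02,0,0,0,0],
    [0,0,0.008,0,0,0,0],
    [0,0,0,0,0,0,0]
  ]
}}

```text
t: 5.77
eef_pos: [579.8, -76.6, 23.0]
tcp_rot: [3.139, -0.001, -0.113]
ft_force: [-0.1, -0.1, 0.1]
opening: 0.006
```

Emit:
{"op": "servo_tool", "data": {
  "plan": [
    [0,-0.005,0.002,0,0,-0.4,0],
    [0,-0.003,0,0,0,0,0]
  ]
}}

```text
t: 5.93
eef_pos: [580.8, -67.6, 21.3]
tcp_rot: [3.139, -0.0, -0.105]
ft_force: [-0.0, 0.9, 0.7]
opening: 0.006
```

Emit:
{"op": "servo_tool", "data": {
  "plan": [
    [0,-0.003,0,0,0,0,0]
  ]
}}

```text
t: 6.02
eef_pos: [581.5, -64.0, 22.0]
tcp_rot: [3.139, -0.001, -0.105]
ft_force: [0.3, 0.3, 0.4]
opening: 0.004
```

Emit:
{"op": "servo_tool", "data": {
  "plan": [
    [0,-0.003,0,0,0,0,0]
  ]
}}

```text
t: 6.1
eef_pos: [582.2, -60.5, 22.7]
tcp_rot: [3.139, -0.002, -0.104]
ft_force: [0.6, -0.2, -0.1]
opening: 0.004
```

Emit:
{"op": "servo_tool", "data": {
  "plan": [
    [0,-0.002,0,0,0,0,0]
  ]
}}

```text
t: 6.18
eef_pos: [582.8, -58.0, 23.5]
tcp_rot: [3.139, -0.003, -0.104]
ft_force: [-0.3, 0.0, 0.0]
opening: 0.006
```

Emit:
{"op": "servo_tool", "data": {
  "plan": [
    [0,-0.002,0.002,0,0,0.4,0]
  ]
}}

```text
t: 6.27
eef_pos: [583.5, -55.8, 22.3]
tcp_rot: [3.138, -0.005, -0.111]
ft_force: [0.5, -1.0, 0.7]
opening: 0.008
```

Emit:
{"op": "servo_tool", "data": {
  "plan": [
    [0,-0.002,0.0005,0,0,0,0]
  ]
}}

```text
t: 6.35
eef_pos: [583.8, -53.6, 22.0]
tcp_rot: [3.138, -0.005, -0.111]
ft_force: [-2.0, -1.2, -0.5]
opening: 0.005
```

Emit:
{"op": "servo_tool", "data": {
  "plan": [
    [0,-0.002,0.0005,0,0,0,0]
  ]
}}

```text
t: 6.43
eef_pos: [584.1, -51.6, 21.7]
tcp_rot: [3.138, -0.006, -0.111]
ft_force: [-1.2, -1.9, 2.2]
opening: 0.005
```

Emit:
{"op": "servo_tool", "data": {
  "plan": [
    [0,-0.0015,0,0,0,0,0]
  ]
}}

```text
t: 6.52
eef_pos: [584.3, -50.0, 21.7]
tcp_rot: [3.138, -0.006, -0.111]
ft_force: [-0.7, -1.6, 0.5]
opening: 0.002
```

```bash
python3 - <<'E'
from cell import env
from h import *
a=[]
for i in range(4): c=env.read_camera("wrist");a.append(env.state()["ft_force"])
print(np.mean(a,0).round(2),env.state()["eef_pos"])
cv2.imwrite("pics/w4.png",c["img"])
E
```

```text
[-0.31 -2.06  0.77] [584.28415948 -50.17511479  21.69265215]
```

View pics/w4.png

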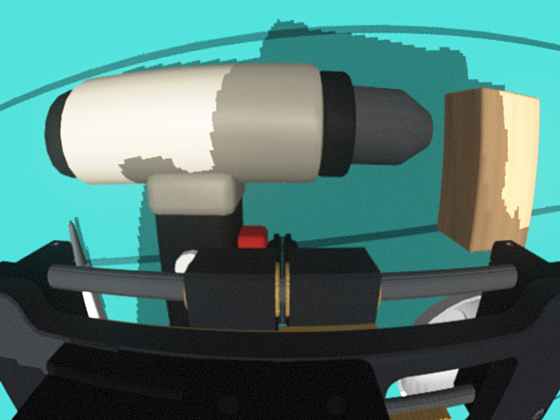

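```bash
python3 - <<'E'
from cell import env
from h import *
c=env.read_camera("wrist")
O=np.array([600.3,-9.3]);x=np.array([-.1163,-.9932])
m=cv2.inRange(cv2.cvtColor(c["img"],cv2.COLOR_BGR2HSV),np.array(Rd[0]),np.array(Rd[1]))[228:246]
for v in(232,238,243):
    u=np.where(m[v-228])[0];u=u[(u>220)&(u<300)];p=fish(c,u.max()+.5,v,41);print(v,u.min(),u.max(),p.round(1),"drill x",((p[:2]-O)@x).round(1))
E
```

```text
232 240 266 [603.3 -45.5  41. ] drill x 35.6
238 237 266 [600.2 -45.1  41. ] drill x 35.5
243 237 266 [597.6 -44.7  41. ] drill x 35.5
```

The trigger face reads drill x 35.5, against 46.6 at rest, and the push is about 2.1 N. It is clearly past halfway, so I back off and lift.

Emit:
{"op": "servo_tool", "data": {
  "plan": [
    [0,0.01,0,0,0,0,0],
    [0,0.015,0,0,0,0,0],
    [0,0,0,0,0,0,0],
    [0,0,-0.03,0,0,0,0],
    [0,0,-0.03,0,0,0,0],
    [0,0,-0.03,0,0,0,0],
    [0,0,-0.03,0,0,0,0],
    [-0.02,0,-0.03,0,0,0,0]
  ]
}}

```text
t: 7.43
eef_pos: [559.5, -75.3, 170.1]
tcp_rot: [3.141, 0.006, -0.114]
ft_force: [-0.8, -0.2, -0.2]
opening: 0.007
```

Emit:
{"op": "servo_tool", "data": {
  "plan": [
    [-0.04,0,0,0,0,0,0],
    [-0.04,0,0,0,0,0,0],
    [-0.03,0,0,0,0,0,0],
    [0,0,0,0,0,0,0],
    [0,0,0,0,0,0,0]
  ]
}}

```text
t: 7.85
eef_pos: [445.6, -62.3, 177.0]
tcp_rot: [3.14, -0.005, -0.116]
ft_force: [-0.1, 0.4, -0.4]
opening: 0.004
```

```bash
python3 - <<'E'
from cell import env
from h import *
c=env.read_camera("wrist");cv2.imwrite("pics/w5.png",c["img"]);print(env.state()["eef_pos"],env.state()["t"])
E
```

```text
[445.63700949 -62.24396613 176.85983416] 7.9
```

View pics/w5.png

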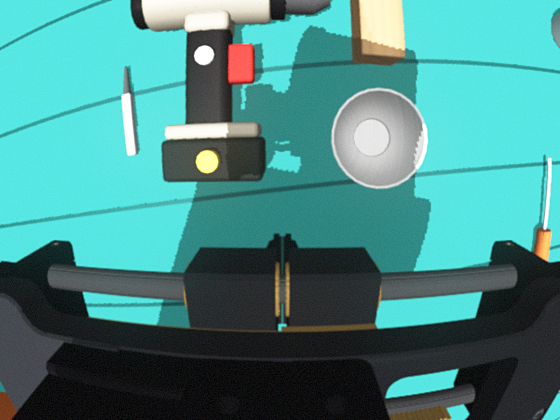

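Yellow is at (207,161), white at (204,56) and red at (241,63), with the trigger out again. One last check of the positions before handing in.

```bash
python3 - <<'E'
from cell import env
from h import *
c=env.read_camera("wrist");wr(c,[(207,161),(204,56),(241,63)],(71,55,41),(16,13,30))
print("done",env.job_done())
E
```

```text
Y [207.9 160.4 207. ] [494.9  -4.5  71. ]
W [203.7  54.7 299. ] [592.   -8.7  55. ]
R [ 240.4   63.4 1007. ] [581.1 -39.8  41. ]
the job is handed in; nothing more can be done
done None
```

I did all three checks in the order asked and handed the job in at about 8 s, with the arm clear of everything.

- **Charge button:** I pressed it to its stop, about 6 mm down at 5 N by the tool height and force. It springs back.
- **Selector:** I pushed it down to its rubber stop at tool height 54 mm. The force reached 9 N there, and the fingers were about 4 mm off its centre.
- **Trigger:** I pressed it back with about 2 N. The wrist picture put the travel near 11 mm against a maximum of 10, so that figure is a little high, but it is clearly past halfway. I let it go, and the last picture shows it out again.

**Last check:** the yellow, white and red marks were all within about 1 mm of where the wrist camera first saw them, so the drill did not move noticeably. The bowl, block and punch look untouched in the last picture. I didn't re-measure those or the far items, but the arm went nowhere near the case, jar or spare battery. Nothing failed. Force readings were noisy by about 0.5 to 1 N.

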